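# Unsnap the terminal cover

### The job

Uncover the terminals of the grey supply unit: press its red snap tab down with a fingertip until the yellow cover springs free, then push the released cover along its seat until it is fully off the unit and stands flat on the bench just beyond it. Only press and push: do not lift the cover or tip it over, and leave the screwdriver, stamp, mug and tape dispenser where they are.

Things in the scene. Friction and masses are not known exactly. Their poses are not given: they have to be found in the camera images.
- unit: grey supply unit, fixed. Origin on the bench under the middle of the cover's seat; z up; +y is the only way the cover slides off. Black seat plate 4 mm thick, y -42 to +42 mm; side rails (x +-41 to 48, 13 high) guide the cover with 1.5 mm play, lips on them hold it down. Grey frame round the tab (x +-48, y -97 to -43) 12 mm high; grey case 38 mm high at x 48 to 94, y -97 to +42
- seat_end (a point): middle of the seat plate's open end, on its top, at unit (0, 42, 4) mm; beyond it (+y) is the open bench. The green terminal strip under the cover is 10 mm high
- tab (a joint): travel of the red snap tab, m: 0 up, 0.006 fully down. A spring returns it (2 N at rest, 5 N down, plus up to 4 N catch friction). Its nose holds the cover until about 0.0045; kept lower than that, spring pins shove the cover about 12 mm along unit +y within half a second, and then the tab, let go, no longer holds it
- tab_top (a point): middle of the top of the red tab's press pad (38 mm along unit x, 30 mm along unit y), at unit (0, -69, 20) mm when up, 14 mm high when fully down; it moves with the tab. Pressed straight down from above
- cover: yellow terminal cover, a hollow hood, loose (about 0.12 kg) but caught by the tab: 64 mm along x (76 over its foot flanges), 84 along y, 40 high. Origin at the centre of its underside, axes as the unit's, at the start at unit (0, 0, 4) mm. Slides with a force of 1 to 2 N and steps down 4 mm onto the bench as it leaves the seat plate
- cover_push (a point): middle of the cover's upright end wall that faces the tab, at cover (0, -42, 26) mm; the wall is plain, 64 mm wide, closed from 9 to 40 mm above the cover's underside. Push here, above the tab, towards +y
- driver: small screwdriver with red handle lying in front of the unit, 20 x 166 x 19 mm, bystander
- stamp: wooden stamp standing upright, 28 x 44 x 80 mm, origin under its centre, bystander
- mug: white mug with a leaf pattern, 92 mm wide, 127 mm with handle, 95 mm high, origin under its centre, bystander
- tape: clear round tape dispenser, 45 x 55 x 20 mm, bystander
Not all that is in view belongs to the job. Of the things that look like the cover, take the one that is farthest to the robot's left at the start.

How it is judged:
On the way, in this order (a step that is already met when the one before it is completed fails the run):
1. the snap tab is pressed down while the cover is still on its seat (value of joint tab above 0.0035 m and y of cover in the frame of unit below 0.02 m), for 0.04 s.
2. the released cover has been pushed half off its seat (y of cover in the frame of unit above 0.04 m), for 0.04 s.
At the end, for the whole second after the job is handed in: the cover stands flat (within 0.05 rad) and still on the bench, wholly off the seat plate, its middle 84 to 170 mm beyond the seat's middle and within 50 mm of the seat's centre line (y of cover in the frame of unit between 0.084 and 0.17 m and x of cover in the frame of unit between -0.05 and 0.05 m and height (world z) of cover below 0.002 m and angle between cover's own z axis and vertical below 0.05 rad and linear speed of cover below 0.01 m/s); the robot touches nothing.
It fails at once if the cover is lifted (more than 9 mm above its seat) (height (world z) of cover above 0.013 m).
It fails at once if the cover is tipped over (angle between cover's own z axis and vertical above 0.5 rad).
It fails at once if the screwdriver, stamp, mug or tape dispenser is moved by more than 20 mm (distance of any of driver, stamp, mug, tape from where it was at the start of the episode above 0.02 m).
It also fails if it takes over 35 s, if anything falls off the work surface, if the arm or the gripper's body presses on something with over 40 N, if the wrist force passes 120 N, or if a joint passes its speed limit or range.

### The arm

A 6-joint arm with a two-finger parallel gripper is mounted at the origin on a cart in front of the work surface, level with it; the furniture and walls round the work are solid. World frame = base frame: x ahead of the robot, y to its left, z up, the work surface at z = 0. Lengths are in m, angles in rad, forces in N, time in s.
With the tool pointing down it reaches from about 0.375 to 0.9 m from the base axis. Payload 3.1 kg.
Tool frame: the origin (TCP) lies between the finger pads; the fingertips stand 17 mm ahead of it and the grasp point (between the pads) lies 2 mm behind it (robot.nose_length is the distance from the TCP to the fingertips, in m); z points along the fingers, y is the line along which they close (so a half turn about z gives the same grasp; the last joint's range is limited). The gripper opens to 87 mm and grips with 3 to 60 N. Pads are 19 mm wide; open, the fingers measure 117 mm over their backs; the gripper's body (75 mm by 190 mm) begins 51 mm behind the grasp point.
Start: joints at [-1.377, 0.527, 1.433, -0, 1.181, -0.178], TCP at [0.227, -0.582, 0.24] pointing down, gripper open.
Joint ranges: [-3.08, 3.08], [-0.75, 2.2], [0.22, 2.44], [-1.43, 4.57], [0, 2.65], [-2.85, 2.85]. Speed limits (rad/s): [2.79, 2.79, 3.14, 3.14, 3.14, 3.14].

### API

Orientations are given as a unit quaternion [x, y, z, w].
In Python, from rig import robot, cams gives the robot as it stands.
- The arm moves only by the shell command python3 -m pendant 'ROWS' [FORCE]. ROWS is JSON, a list of rows, each an object with "jaw": the opening, from 0 (shut) to 1 (fully open); "linear": the shift along the tool's x, y, z in cm, a list of three; "twist": the turn about the tool's z in degrees. A call has 1 to 12 rows; each row shifts and turns the commanded pose from where the row before left it, along the tool's axes as they then stand; what a row does not reach is not made up. A row lasts 1/12 s, in which the tool goes at most 41.7 mm and 7.16 degrees, less where a joint would pass 70% of its speed; a pose out of reach is approached as far as the arm can. A call is refused whole if a number of a shift passes 4.17 or a number of a turn 7.16, either way. A call with a gripper value outside its range is refused whole. The fingers move at their own pace and stop on an object; FORCE is the grip in N (left out, the last holds). Time passes only in rows, so rows that do not move let the fingers close. It gives the time, the measured TCP pose, the force, the opening and the grip force at its end, in the units of the state.
- robot.get_obs(): the state, without advancing time (a new reading comes with each control period).
- cams.camera(name): name is "scene" or "top"; returns a dict with "color" (420x560x3 uint8, blue, green, red), "depth" (420x560 float32, m along the optical axis (not along the pixel's ray), 0 where there is no reading), "fov_y" (degrees; the focal length in pixels is half the picture's height over the tangent of half this angle, whatever the lens; pixels are square), "cx", "cy" (the principal point, pixels), "k1" (the pictures are not rectified: a ray, as slopes to the right and down, at radius r is drawn at 1 + k1 r^2 times it, then the intrinsics apply), "view" (4x4, takes a point from world to camera coordinates). Camera axes: x right, y down, z forward; pixel columns grow to the right and rows downward; lengths in m; the calibration is good to about 2 mm. A picture is of the moment at which its call begins.
- robot.hand_in(): hands the job in; it is judged then, once.
The state is a dict: "time": time; "q": joint angles; "joint_velocities": joint speeds; "joint_torque": joint torques, N m; "position": TCP position; "tool_rot": TCP orientation; "ft_force": force on the tool from outside, world axes, zero at the start; "moment": the same for the moment, N m; "grip_width": finger opening in m; "grip_force": force on a finger pad.
Only numpy, scipy, OpenCV 4.12 (cv2) and the standard library are available. Lean on these libraries where they do the work, as an engineer would, in place of code of your own. Each camera call takes 0.05 s, during which the arm holds its last target. There are 200 camera calls.

## Working session

There is one attempt and no reset: what is moved stays moved. The work goes in short steps, Python scripts to look and compute and a shell command to move; the robot and the scene stay as the last step left them, time stands still between calls to the robot, and variables do not carry over. Pictures are saved under pics/ and viewed, at most 10 in all, crops included, and the job is handed in when it is done.

```bash
ls; mkdir -p pics
cat > h.py <<'E'
import numpy as np, cv2
from rig import robot, cams
def shot(n):
    d=cams.camera(n); np.savez('/tmp/%s.npz'%n,**d); return d
def load(n): return dict(np.load('/tmp/%s.npz'%n))
def K(d):
    h=d['color'].shape[0]; f=h/2/np.tan(np.radians(float(d['fov_y']))/2); return np.array([[f,0,float(d['cx'])],[0,f,float(d['cy'])],[0,0,1]])
def rays(d,px):
    u=cv2.undistortPoints(np.array(px,float).reshape(-1,1,2),K(d),np.array([float(d['k1']),0,0,0]))[:,0]
    V=d['view']; R=V[:3,:3]; o=-R.T@V[:3,3]
    return o,np.c_[u,np.ones(len(u))]@R
def plane(d,px,z):
    o,r=rays(d,px); return o+r*((z-o[2])/r[:,2])[:,None]
def bydepth(d,px):
    o,r=rays(d,px); return o+r*np.array([d['depth'][int(round(v)),int(round(u))] for u,v in px])[:,None]
E
python3 - <<'E'
from h import *
for n in('scene','top'):
    d=shot(n); cv2.imwrite('pics/%s0.png'%n,d['color']); o,_=rays(d,[[280,210]]); print(n,o,d['fov_y'],d['k1'])
print(robot.get_obs())
E
```

```text
pics
scene [0.10042826 0.49837408 0.86948486] 54.103879542633436 -0.009177258322888234
top [ 0.23077293 -0.01232619  1.7299734 ] 42.14414137815002 0.03623462528555505
{'time': 0.1, 'q': array([-1.37751747e+00,  5.28370977e-01,  1.43378989e+00, -4.02948900e-05,
        1.18143133e+00, -1.78509688e-01]), 'joint_velocities': array([ 0.00182015, -0.00391619, -0.00185729, -0.0013257 , -0.00066094,
       -0.00038177]), 'joint_torque': array([-2.89007667e-04, -4.40986097e+01, -1.77149820e+01,  6.33824011e-02,
        5.33474749e-02, -3.87099487e-05]), 'position': array([ 0.22693704, -0.58165079,  0.23866584]), 'tool_rot': array([ 9.82769451e-01,  1.84832915e-01, -2.60141179e-05, -9.99611574e-04]), 'ft_force': array([-1.00947426, -1.24979249, -0.71647256]), 'moment': array([-0.00363347,  0.03053865, -0.03203843]), 'grip_force': 0.0, 'grip_width': 0.08692081954811975}
```

View pics/scene0.png

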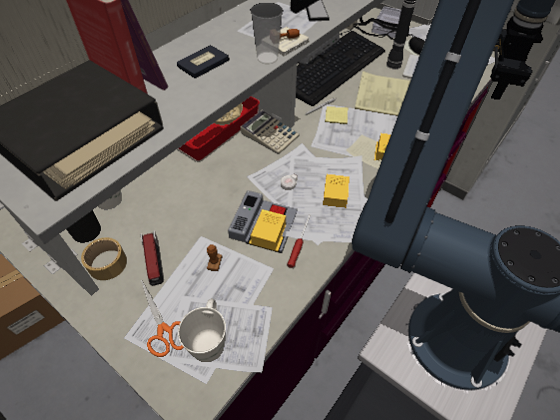

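View pics/top0.png

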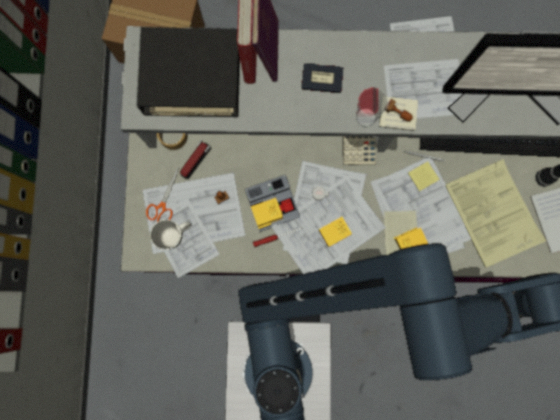

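The scene view shows the unit with its yellow cover at about (268,228) and the red tab at (278,212). In the top view the cover is at (267,212) and the tab at (288,205). The stamp is at (222,197) and the mug at (170,235) in the top view. I'll measure these next.

Run:
```python
from h import *
for n,roi,s in(('scene',(200,170,130,110),6),('top',(205,160,110,100),7)):
    d=load(n); x,y,w,h=roi
    c=d['color']; hsv=cv2.cvtColor(c,cv2.COLOR_BGR2HSV)
    for nm,lo,hi,z in(('yel',(20,150,120),(32,255,255),.044),('red',(0,170,90),(8,255,255),.02),('red2',(172,170,90),(180,255,255),.02)):
        m=cv2.inRange(hsv,lo,hi)
        k,l,st,ce=cv2.connectedComponentsWithStats(m)
        for i in range(1,k):
            if st[i,4]>25 and 150<ce[i][0]<360 and 150<ce[i][1]<290:
                r=cv2.minAreaRect(np.argwhere(l==i)[:,::-1].astype(np.float32)); b=cv2.boxPoints(r)
                print(n,nm,st[i,4],ce[i].round(1),'->',plane(d,[ce[i]],z)[0].round(3),bydepth(d,[ce[i]])[0].round(3)); print(plane(d,b,z)[:,:2].round(3).tolist())
    cv2.imwrite('pics/%s1.png'%n,cv2.resize(c[y:y+h,x:x+w],None,fx=s,fy=s,interpolation=cv2.INTER_CUBIC)[:600,:800])
d=load('top');print(plane(d,[[222,197],[170,235]],.05).round(3))
```

```text
scene yel 539 [336.2 187.1] -> [ 0.428 -0.162  0.044] [ 0.429 -0.164  0.041]
[[0.435, -0.112], [0.476, -0.184], [0.42, -0.215], [0.382, -0.141]]
scene yel 728 [268.2 225.8] -> [0.488 0.05  0.044] [0.487 0.051 0.045]
[[0.503, 0.1], [0.539, 0.012], [0.474, -0.002], [0.441, 0.085]]
scene yel 59 [279.1 241.5] -> [0.438 0.069 0.044] [0.453 0.049 0.006]
[[0.433, 0.093], [0.455, 0.035], [0.447, 0.033], [0.425, 0.091]]
scene red 81 [277.3 208.8] -> [ 0.516 -0.021  0.02 ] [ 0.516 -0.021  0.019]
[[0.528, -0.004], [0.538, -0.022], [0.502, -0.036], [0.493, -0.017]]
scene red 172 [295.2 251.6] -> [0.399 0.055 0.02 ] [0.398 0.056 0.022]
[[0.393, 0.092], [0.421, 0.02], [0.405, 0.015], [0.378, 0.088]]
top yel 579 [266.5 212.3] -> [0.487 0.045 0.044] [0.486 0.045 0.049]
[[0.507, 0.094], [0.535, 0.016], [0.465, -0.009], [0.437, 0.07]]
top yel 472 [334.8 231.4] -> [ 0.43  -0.169  0.044] [ 0.43  -0.169  0.04 ]
[[0.435, -0.12], [0.475, -0.19], [0.424, -0.218], [0.384, -0.148]]
top red 125 [286.3 205.5] -> [ 0.513 -0.017  0.02 ] [ 0.514 -0.017  0.014]
[[0.524, 0.008], [0.536, -0.028], [0.503, -0.039], [0.49, -0.004]]
top red 66 [265.2 240.1] -> [0.402 0.048 0.02 ] [0.402 0.048 0.017]
[[0.395, 0.082], [0.417, 0.018], [0.408, 0.015], [0.385, 0.079]]
[[0.532 0.185 0.05 ]
 [0.41  0.341 0.05 ]]
```

View pics/scene1.png

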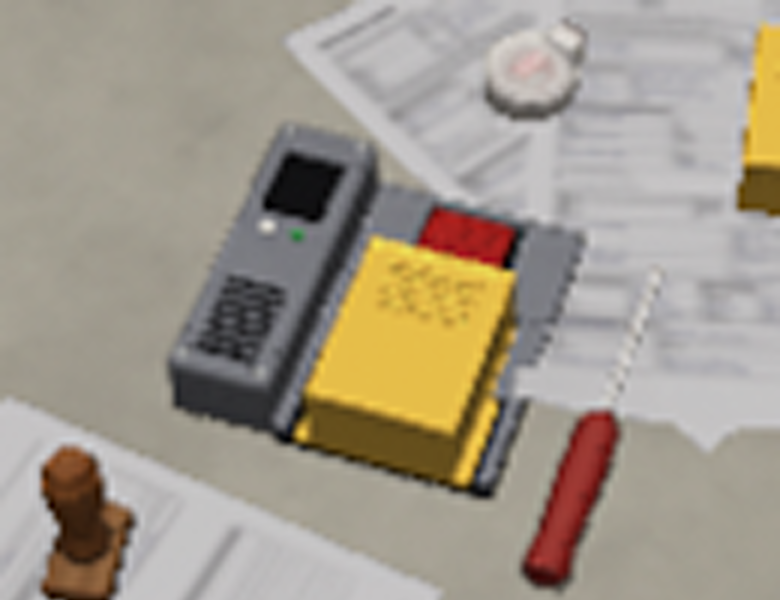

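View pics/top1.png

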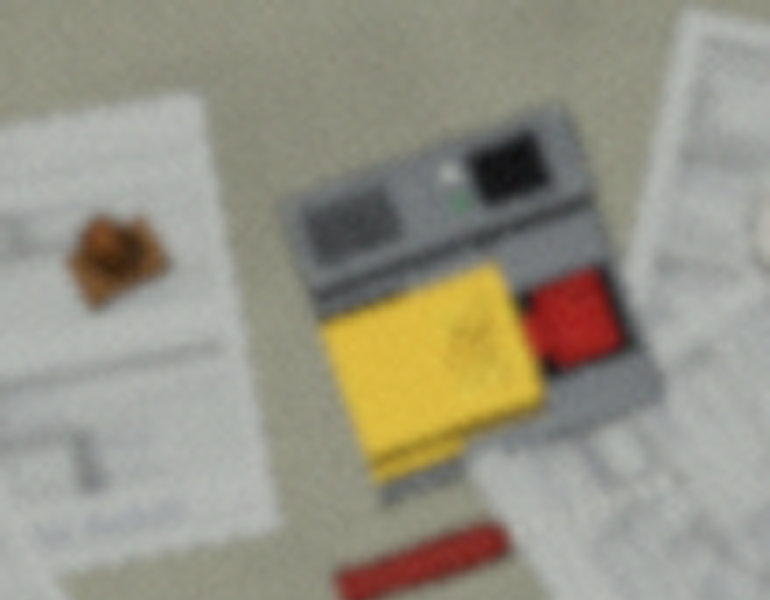

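The leftmost of the three yellow blocks is our cover, at about (0.488, 0.046). The red tab next to it is at about (0.512, -0.019). That puts unit +y at about (-0.345, 0.939), with the grey case on the +x side. I'll move above the tab with the jaws shut, then turn 90°.

```bash
R='x'; python3 -m pendant '[{"jaw":0,"linear":[2.61,-2.34,0],"twist":0},{"jaw":0,"linear":[2.61,-2.34,0],"twist":0},{"jaw":0,"linear":[2.61,-2.34,0],"twist":0},{"jaw":0,"linear":[2.61,-2.34,0],"twist":0},{"jaw":0,"linear":[2.61,-2.34,0],"twist":0},{"jaw":0,"linear":[2.61,-2.34,0],"twist":0},{"jaw":0,"linear":[2.61,-2.34,0],"twist":0},{"jaw":0,"linear":[2.61,-2.34,0],"twist":0},{"jaw":0,"linear":[2.61,-2.34,0],"twist":0},{"jaw":0,"linear":[2.61,-2.34,0],"twist":0},{"jaw":0,"linear":[2.61,-2.34,0],"twist":0},{"jaw":0,"linear":[2.61,-2.34,0],"twist":0}]' 20
python3 -m pendant '[{"jaw":0,"linear":[2.61,-2.34,0],"twist":0},{"jaw":0,"linear":[2.61,-2.34,0],"twist":0},{"jaw":0,"linear":[2.61,-2.34,0],"twist":0},{"jaw":0,"linear":[2.61,-2.34,0],"twist":0},{"jaw":0,"linear":[2.61,-2.34,0],"twist":0},{"jaw":0,"linear":[2.61,-2.34,0],"twist":0}]'
python3 -m pendant '[{"jaw":0,"linear":[0,0,0.5],"twist":-7},{"jaw":0,"linear":[0,0,0.5],"twist":-7},{"jaw":0,"linear":[0,0,0.5],"twist":-7},{"jaw":0,"linear":[0,0,0.5],"twist":-7},{"jaw":0,"linear":[0,0,0.5],"twist":-7},{"jaw":0,"linear":[0,0,0.5],"twist":-7},{"jaw":0,"linear":[0,0,0.5],"twist":-7},{"jaw":0,"linear":[0,0,0.5],"twist":-7},{"jaw":0,"linear":[0,0,0.5],"twist":-7},{"jaw":0,"linear":[0,0,0.5],"twist":-7},{"jaw":0,"linear":[0,0,0.5],"twist":-7},{"jaw":0,"linear":[0,0,0.5],"twist":-7}]'
python3 -m pendant '[{"jaw":0,"linear":[0,0,1],"twist":-5},{"jaw":0,"linear":[0,0,1],"twist":0},{"jaw":0,"linear":[0,0,0],"twist":0}]'
python3 - <<'E'
from h import *
from scipy.spatial.transform import Rotation as R
o=robot.get_obs(); M=R.from_quat(o['tool_rot']).as_matrix(); print(o['time'],o['position'],M.round(3),o['ft_force'],robot.nose_length)
d=shot('scene'); cv2.imwrite('pics/s2.png',cv2.resize(d['color'][150:280,190:340],None,fx=4.5,fy=4.5))
E
```

```text
time: 1.1
position: [0.4171, -0.2051, 0.2394]
tool_rot: [0.983, 0.185, -0.0, -0.0]
ft_force: [0.8, 0.9, -0.3]
grip_width: 0.015
grip_force: 0.0
time: 1.6
position: [0.512, -0.0174, 0.2393]
tool_rot: [0.983, 0.185, -0.0, -0.0]
ft_force: [-0.4, -0.5, 0.2]
grip_width: 0.0006
grip_force: 0.0
time: 2.6
position: [0.5115, -0.0191, 0.179]
tool_rot: [0.604, 0.797, -0.0, -0.0]
ft_force: [-1.0, 0.1, -0.4]
grip_width: 0.0004
grip_force: 0.0
time: 2.85
position: [0.5103, -0.0188, 0.1576]
tool_rot: [0.572, 0.82, -0.001, -0.002]
ft_force: [-0.2, 0.5, 0.1]
grip_width: 0.0003
grip_force: 0.0
2.85 [ 0.51029732 -0.01884947  0.15762968] [[-0.345  0.939 -0.004]
 [ 0.939  0.345  0.001]
 [ 0.002 -0.004 -1.   ]] [-0.20708025  0.50513229  0.06658128] 0.017
```

View pics/s2.png

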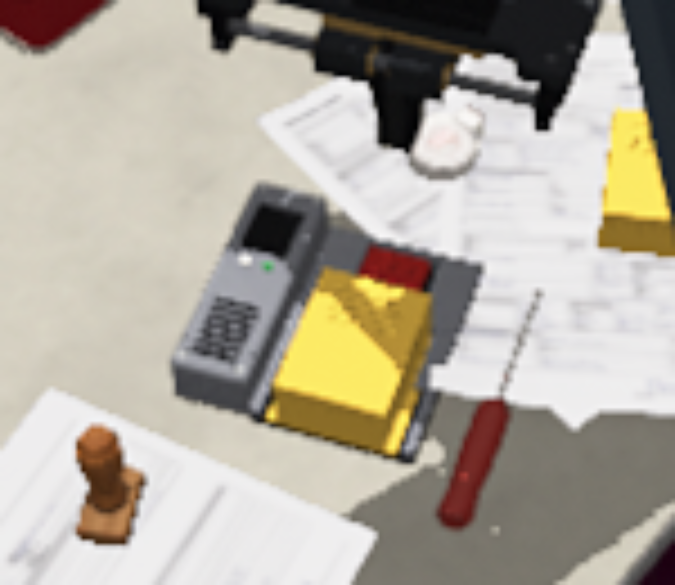

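The fingertip, at crop (395,140), hangs above the tab at (395,265). Tool x now lies along unit +y. I'll go down to just above the pad, then press slowly.

```bash
python3 -m pendant '[{"jaw":0,"linear":[0,0.1,2.5],"twist":0},{"jaw":0,"linear":[0,0,2.5],"twist":0},{"jaw":0,"linear":[0,0,2.5],"twist":0},{"jaw":0,"linear":[0,0,2.5],"twist":0},{"jaw":0,"linear":[0,0,1.2],"twist":0},{"jaw":0,"linear":[0,0,0],"twist":0},{"jaw":0,"linear":[0,0,0],"twist":0}]'
python3 -m pendant '[{"jaw":0,"linear":[0,0,0.2],"twist":0},{"jaw":0,"linear":[0,0,0.2],"twist":0},{"jaw":0,"linear":[0,0,0.2],"twist":0},{"jaw":0,"linear":[0,0,0.2],"twist":0},{"jaw":0,"linear":[0,0,0],"twist":0}]'
python3 -c "
from h import *
o=robot.get_obs();print(o['position'],o['ft_force'])
d=shot('scene'); cv2.imwrite('pics/s3.png',cv2.resize(d['color'][150:280,190:340],None,fx=4.5,fy=4.5))"
```

```text
time: 3.48
position: [0.5127, -0.0188, 0.0473]
tool_rot: [0.572, 0.82, -0.0, -0.0]
ft_force: [0.9, 0.6, 0.7]
grip_width: 0.0005
grip_force: 0.0
time: 3.9
position: [0.5128, -0.0188, 0.0397]
tool_rot: [0.571, 0.821, 0.0, 0.0]
ft_force: [0.3, -0.2, -0.1]
grip_width: 0.0004
grip_force: 0.0
[ 0.51279416 -0.01884106  0.03974302] [ 0.27447264 -0.21505224 -0.13725779]
```

View pics/s3.png

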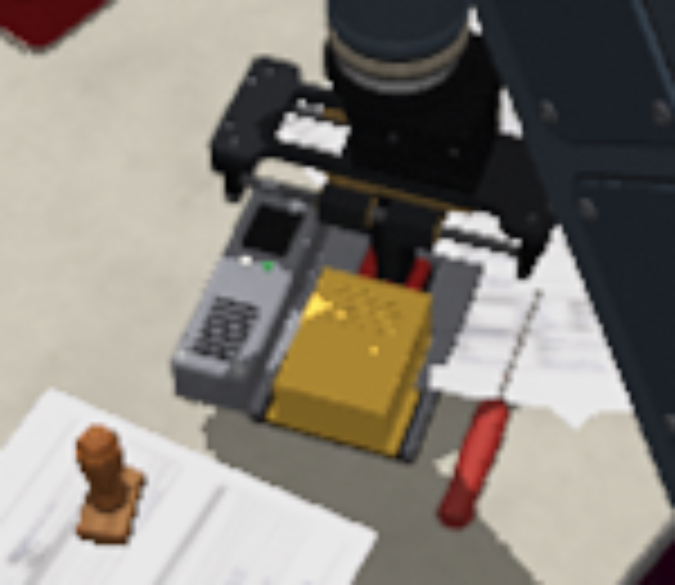

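The fingertip is centred over the red tab at crop (395,270), with red showing on both sides of it. The tip is at about z = 0.0227, so I'll press on.

```bash
python3 -m pendant '[{"jaw":0,"linear":[0,0,0.2],"twist":0},{"jaw":0,"linear":[0,0,0.2],"twist":0},{"jaw":0,"linear":[0,0,0.2],"twist":0},{"jaw":0,"linear":[0,0,0.1],"twist":0},{"jaw":0,"linear":[0,0,0],"twist":0}]'
python3 -m pendant '[{"jaw":0,"linear":[0,0,0.1],"twist":0},{"jaw":0,"linear":[0,0,0],"twist":0},{"jaw":0,"linear":[0,0,0],"twist":0}]'
```

```text
time: 4.37
position: [0.513, -0.0189, 0.0326]
tool_rot: [0.571, 0.821, 0.0, 0.0]
ft_force: [0.4, 0.3, 4.1]
grip_width: 0.0006
grip_force: 2.1
time: 4.62
position: [0.513, -0.0189, 0.0317]
tool_rot: [0.571, 0.821, 0.0, 0.0]
ft_force: [0.1, -0.8, 4.8]
grip_width: 0.0007
grip_force: 2.3
```

```bash
python3 -m pendant '[{"jaw":0,"linear":[0,0,0.1],"twist":0},{"jaw":0,"linear":[0,0,0.1],"twist":0},{"jaw":0,"linear":[0,0,0],"twist":0},{"jaw":0,"linear":[0,0,0],"twist":0},{"jaw":0,"linear":[0,0,0],"twist":0},{"jaw":0,"linear":[0,0,0],"twist":0},{"jaw":0,"linear":[0,0,0],"twist":0},{"jaw":0,"linear":[0,0,0],"twist":0},{"jaw":0,"linear":[0,0,0],"twist":0}]'
python3 - <<'E'
from h import *
d=shot('scene'); hsv=cv2.cvtColor(d['color'],cv2.COLOR_BGR2HSV)
cv2.imwrite('pics/s4.png',cv2.resize(d['color'][150:280,190:340],None,fx=4.5,fy=4.5))
E
```

```text
time: 5.37
position: [0.5131, -0.019, 0.0308]
tool_rot: [0.571, 0.821, 0.0, 0.001]
ft_force: [-0.9, -0.7, 15.3]
grip_width: 0.0003
grip_force: 7.2
```

View pics/s4.png

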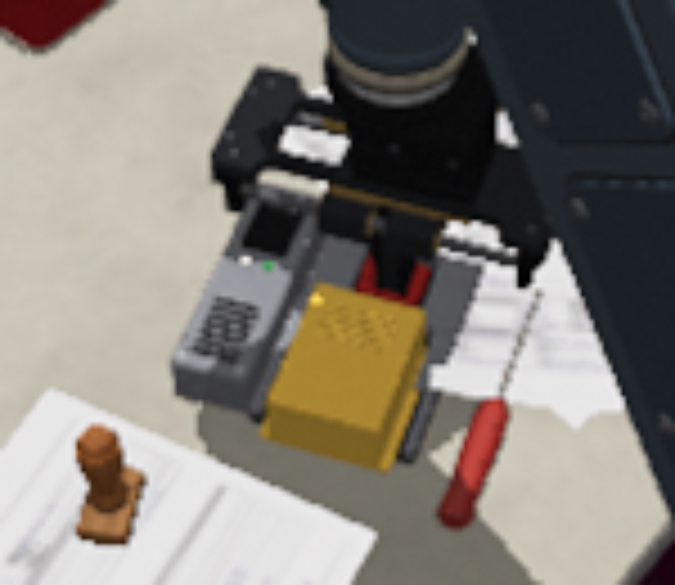

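The cover has sprung about 12 mm towards +y: its near edge moved from crop y≈270 to y≈285. I'll raise the tip above the tab and push.

```bash
python3 -m pendant '[{"jaw":0,"linear":[0,0,-0.6],"twist":0},{"jaw":0,"linear":[0,0,-0.6],"twist":0},{"jaw":0,"linear":[0,0,-0.6],"twist":0},{"jaw":0,"linear":[0,0,0],"twist":0},{"jaw":0,"linear":[1,0,0],"twist":0},{"jaw":0,"linear":[1,0,0],"twist":0},{"jaw":0,"linear":[1,0,0],"twist":0},{"jaw":0,"linear":[0.8,0,0],"twist":0},{"jaw":0,"linear":[0.8,0,0],"twist":0},{"jaw":0,"linear":[0.8,0,0],"twist":0},{"jaw":0,"linear":[0,0,0],"twist":0}]'
python3 -c "
from h import *
d=shot('scene'); cv2.imwrite('pics/s5.png',cv2.resize(d['color'][150:280,190:340],None,fx=4.5,fy=4.5))"
```

```text
time: 6.33
position: [0.4925, 0.0336, 0.0474]
tool_rot: [0.571, 0.821, -0.0, -0.001]
ft_force: [0.1, -0.5, -0.5]
grip_width: 0.0004
grip_force: 0.0
```

View pics/s5.png

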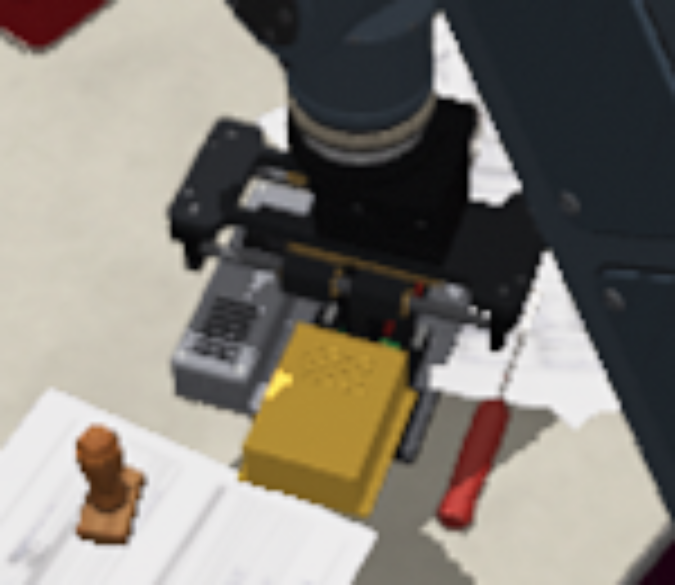

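The cover is sliding straight along its seat and is about half off, with the tip behind it. I'll keep pushing, then back off and lift clear.

```bash
python3 -m pendant '[{"jaw":0,"linear":[0.8,0,0],"twist":0},{"jaw":0,"linear":[0.8,0,0],"twist":0},{"jaw":0,"linear":[0.8,0,0],"twist":0},{"jaw":0,"linear":[0.8,0,0],"twist":0},{"jaw":0,"linear":[0.8,0,0],"twist":0},{"jaw":0,"linear":[0.8,0,0],"twist":0},{"jaw":0,"linear":[0.8,0,0],"twist":0},{"jaw":0,"linear":[0.6,0,0],"twist":0},{"jaw":0,"linear":[0.4,0,0],"twist":0},{"jaw":0,"linear":[0,0,0],"twist":0},{"jaw":0,"linear":[0,0,0],"twist":0}]'
python3 -m pendant '[{"jaw":0,"linear":[-1,0,0],"twist":0},{"jaw":0,"linear":[-2,0,0],"twist":0},{"jaw":0,"linear":[-2,0,-2],"twist":0},{"jaw":0,"linear":[-2,0,-3],"twist":0},{"jaw":0,"linear":[-3,0,-3],"twist":0},{"jaw":0,"linear":[-3,0,-3],"twist":0},{"jaw":0,"linear":[-3,0,-3],"twist":0},{"jaw":0,"linear":[0,0,0],"twist":0}]'
python3 - <<'E'
from h import *
d=shot('scene'); cv2.imwrite('pics/s6.png',cv2.resize(d['color'][150:280,190:340],None,fx=4.5,fy=4.5))
u=np.array([-.345,.939]);v=np.array([.939,.345])
for n in('scene','top'):
    d=shot(n); m=cv2.inRange(cv2.cvtColor(d['color'],cv2.COLOR_BGR2HSV),(20,130,90),(32,255,255))
    k,l,st,ce=cv2.connectedComponentsWithStats(m)
    for i in range(1,k):
        if st[i,4]>200 and ce[i][0]<310:
            p=plane(d,[ce[i]],.04)[0]; q=p[:2]-[.488,.046]; print(n,st[i,4],p,'y',q@u,'x',q@v,bydepth(d,[ce[i]])[0])
E
```

```text
time: 7.3
position: [0.4709, 0.094, 0.0476]
tool_rot: [0.571, 0.821, -0.0, -0.0]
ft_force: [0.1, 0.8, 0.7]
grip_width: 0.0002
grip_force: 0.0
time: 7.97
position: [0.5331, -0.0622, 0.1922]
tool_rot: [0.573, 0.819, 0.002, 0.009]
ft_force: [1.0, -0.4, 0.4]
grip_width: 0.0002
grip_force: 0.0
scene 1214 [0.44370974 0.15531594 0.04      ] y 0.11792781207713302 x -0.0038745532659730537 [0.4430746  0.15595068 0.04153472]
```

View pics/s6.png

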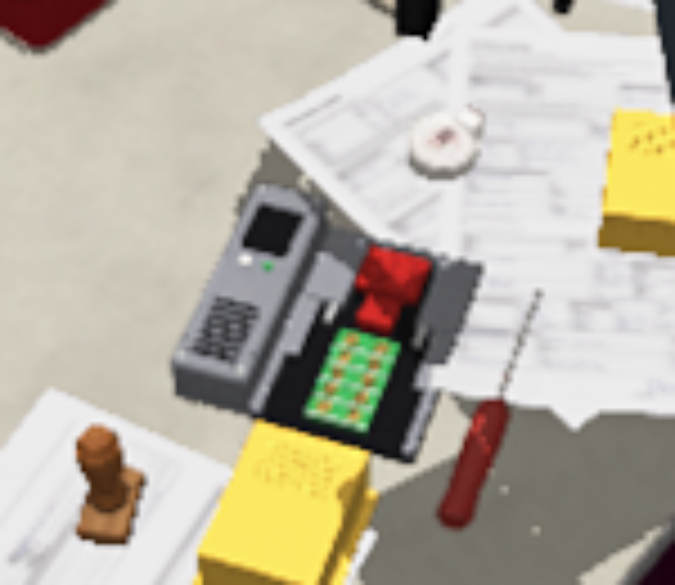

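The cover is off the seat and the terminals are exposed. Before handing in, I'll check that it sits flat and at bench height.

Run:
```python
from h import *
d=shot('scene'); m=cv2.inRange(cv2.cvtColor(d['color'],cv2.COLOR_BGR2HSV),(20,130,90),(32,255,255)); m[:,:200]=0;m[:,300:]=0
px=np.argwhere(cv2.erode(m,np.ones((3,3))))[:,::-1]
P=bydepth(d,px); P=P[(P[:,2]>.034)&(P[:,2]<.05)]
c=np.linalg.lstsq(np.c_[P[:,:2]-P[:,:2].mean(0),np.ones(len(P))],P[:,2],rcond=None)[0]
q=P[:,:2]-[.488,.046]
y=q@[-.345,.939]; x=q@[.939,.345]
print(len(P),'slopes,height',c,'y',np.percentile(y,[1,99]),'x',np.percentile(x,[1,99]),robot.get_obs()['time'])
```

```text
813 slopes,height [-0.00135106 -0.00327027  0.03930265] y [0.06820862 0.14832365] x [-0.02936916  0.02972193] 8.1667
```

The cover is flat, with its top at 39 mm. It is centred at y ≈ 0.108 and x ≈ 0.

```bash
python3 -c "
from rig import robot
print(robot.hand_in())"
```

```text
the job is handed in; nothing more can be done
None
```

I pressed the tab, the cover sprang free, and I pushed it fully off. It measures flat on the bench about 108 mm beyond the seat's middle and on its centre line, and I handed the job in at about 8 s; no verdict came back.

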